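# Screw the end cap back on a repaired hand lamp

### The job

The repaired hand lamp stands head down in the bench clamp with its cells already in: pick up its end cap and screw it fully home on the open end of the battery tube, level and with no gap left, then let go of it. The thread starts only at certain places, so if the cap only sits on top, turn it backward until you feel it drop, then screw it forward. Leave the screw-top jar and the glass mug where they stand.

Things in the scene. Friction and masses are not known exactly. Their poses are not given: they have to be found in the camera images.
- lamp: Black hand lamp, head down, fixed in a grey bench clamp (base 120 x 100 x 16 mm, jaws to 66 mm high); it neither moves nor turns. Origin: centre of the clamp's underside on the table, z up the lamp's axis. Head 68 mm across to 56 mm height; battery tube 50 mm across to 125 mm; above it a bare aluminium threaded neck 25 mm long, 44 mm over the thread.
- lamp_mouth (a point): Centre of the neck's top end face, on the lamp's axis, 150 mm above the table, z up. The top 6 mm of the neck is a plain pilot 32 mm across; below it begins a right-hand three-start thread: from a start, clockwise turning draws the cap down 21 mm a turn (axial play 1.3 mm), home after 130 to 195 degrees. The thread's angle about the axis is unknown and differs every time.
- lamp_lands (a point): On the axis, 6 mm below the mouth: level of three flat lands (98 degrees each) between three gaps (22 degrees each, the thread starts). From above, each land's clockwise end has a rib 4 mm high: a cap on the lands turned clockwise is blocked by it; turned counterclockwise up to 110 degrees it drops 5.5 to 7 mm into the gaps, and turning back is soon stopped.
- cap: The lamp's end cap, loose on the table: round, dark steel, finely ribbed, 54 mm across, 37.5 mm high, about 0.3 kg, open side down. Origin: centre of the skirt's lower edge, z up to the closed top; its angle about z tells nothing about the thread. The upper 15 mm is solid (grip here, 54 mm across), the lower 22.5 mm a hollow skirt, 47 mm inside.
- cap_face (a point): Centre of the cap's inner closing face, on its axis, 22.5 mm above the origin, 15 mm below the top. Its height above lamp_mouth: 14.5 mm with studs on the lands, 7 to 9 mm when dropped into the thread start, 0 when home, bearing firmly on the neck. If the studs land on the ribs it is 18.5 mm and first drops 4 mm to the lands. Let go, the cap stays where it is.
- cap_studs (a point): On the cap's axis, 2 mm above the skirt's edge: level of the undersides of three round studs (3.2 mm thick, 120 degrees apart) inside the skirt, which leave an opening 33.4 mm across. They rest on the lands, then run in the thread.
- jar: Bystander: glass jar with a steel lid, 74 mm across, 70 mm high, origin under its centre. Leave it alone.
- mug: Bystander: empty glass mug, 76 mm across, 100 mm high, handle at its +y side, origin under its centre. Leave it alone.
Mind the look-alikes: they are no part of the job. Leave any pink look-alike of the cap alone. What is shaped like the lamp but yellow is not meant.

How it is judged:
By the outcome, as a careful person would: the job done as asked, in the order asked, and still so for the second after the job is handed in, with the robot touching nothing.
It also fails if it takes over 72 s, if anything falls off the work surface, if the arm or the gripper's body presses on something with over 40 N, if the wrist force passes 120 N, or if a joint passes its speed limit or range.

### The arm

A 6-joint arm with a two-finger parallel gripper is mounted at the origin on the work surface. World frame = base frame: x ahead of the robot, y to its left, z up, the work surface at z = 0. Lengths are in m, angles in degrees, forces in N, time in s.
With the tool pointing down it reaches from about 0.4 to 0.825 m from the base axis. Payload 7 kg.
Tool frame: the origin (TCP) lies at the very end of the fingers, on their centre line; the grasp point (between the pads) lies 19 mm behind it (grasp_offset is the x of the grasp point in the tool frame, in m); x points along the fingers, y is the direction in which the jaws open and shut, and the axes are right-handed (so a half turn about x gives the same grasp; the last joint's range is limited). The gripper opens to 88 mm and grips with 3 to 60 N. Pads are 19 mm wide; open, the fingers measure 130 mm over their backs; the gripper's body (78 mm by 193 mm) begins 47 mm behind the grasp point.
Start: joints at [89.444, 20.546, 0.682, 0, -70.136, -16.507], TCP at [0.198, 0.645, 0.227] pointing down, gripper open.
Joint ranges: [-176.03, 176.03], [-82.01, 121.73], [-58.28, 71.71], [-173.87, 95.51], [-174.79, -0.11], [-173.66, 173.66]. Speed limits (degrees/s): [136.94, 136.94, 172.46, 180, 180, 180].

### API

Orientations are given as [roll, pitch, yaw] about the fixed x, y, z axes, in that order (R = Rz(yaw) Ry(pitch) Rx(roll)).
In Python, from plant import get_obs, snapshot, close_job, grasp_offset gives the robot as it stands.
- The arm moves only by the tool carry_out, never from a script. Its argument "series" is a list that holds one entry, the list of rows, each a list of 6 numbers: the shift along the tool's x, y, z in mm, then the turn, a rotation vector about the tool's x, y, z in degrees. A call has 1 to 10 rows; each row is the pose to reach, as a shift and turn from the pose commanded when the call began, along the tool's axes at that moment; what a row does not reach only later rows make up. A row lasts 1/8 s, in which the tool goes at most 62.5 mm and 10.7 degrees, less where a joint would pass 70% of its speed; a pose out of reach is approached as far as the arm can. A call with a gripper value outside its range is refused whole. "hand" is the gripper's target within -1 to 1 (shut at 1, half-way at 0, fully open at -1), set as the call begins (left out, the last holds). The fingers move at their own pace and stop on an object; the grip force is fixed at half the most. Time passes only in rows, so rows that repeat a pose let the fingers close. It gives the time, the measured TCP pose, the force and the opening at its end, in the units of the state.
- get_obs(): the state, without advancing time (a new reading comes with each control period).
- snapshot(name): name is "scene" or "top"; returns a dict with "color" (480x640x3 uint8, red, green, blue), "fx", "fy", "cx", "cy" (pixels), "eye" and "attitude" of the camera in the world. Camera axes: x right, y down, z forward; pixel columns grow to the right and rows downward; lengths in m; the calibration is good to about 2 mm. A picture is of the moment at which its call begins. There is no depth.
- close_job(): hands the job in, once; it reports no verdict.
The state is a dict: "clock": time; "joint_pos": joint angles; "qvel": joint speeds; "tau": joint torques, N m; "tool_pos": TCP position; "orientation": TCP orientation; "force": force on the tool from outside, world axes, zero at the start; "moment": the same for the moment, N m; "opening": finger opening in m.
Only numpy, scipy, OpenCV 4.12 (cv2) and the standard library are available. Lean on these libraries where they do the work, as an engineer would, in place of code of your own. Each camera call takes 0.05 s, during which the arm holds its last target.

## Working session

There is one attempt and no reset: what is moved stays moved. The work goes in short steps, Python scripts to look and compute and a tool call to move; the robot and the scene stay as the last step left them, time stands still between calls to the robot, and variables do not carry over. Pictures are saved under pics/ and viewed, and the job is handed in when it is done.

Besides the shell and the picture viewer there is one more tool, called after ">>>" in YAML: its name, and indented under it one key for each argument. carry_out: Moves the arm, as the interface text tells. Its arguments: {"type":"object","properties":{"series":{"type":"array","items":{"type":"array","items":{"type":"array","items":{"type":"number"}}}},"hand":{"type":"number"}},"required":["series"]}

```bash
mkdir -p pics; ls; python3 - <<'E'
from plant import *
import cv2,json
print(get_obs(),grasp_offset)
for n in("scene","top"):
    s=snapshot(n); cv2.imwrite(f"pics/{n}0.png",s["color"][:,:,::-1]); print({k:v for k,v in s.items() if k!="color"})
E
```

```text
pics
{'clock': 0.0, 'joint_pos': array([ 8.94422278e+01,  2.05934121e+01,  6.33404796e-01, -1.95431210e-02,
       -7.01362573e+01, -1.65067474e+01]), 'qvel': array([ 0.09030441,  0.05517613, -0.03525249, -0.05282805, -0.05716259,
        0.05598085]), 'tau': array([ 3.20988611e-04, -5.82713485e+01,  2.93054563e+01,  6.99708447e+00,
        6.95720402e-03, -1.49336333e-04]), 'tool_pos': array([0.19796511, 0.64480117, 0.22559939]), 'orientation': array([  95.70357287,   89.90199737, -101.36760266]), 'force': array([-0.41516971,  0.15171399, -0.65754789]), 'moment': array([-0.01664972, -0.00869568,  0.02661515]), 'opening': 0.08762414918454291} -0.0188
{'fx': 445.0887542836511, 'fy': 445.0887542836511, 'cx': 315.11265697873307, 'cy': 242.8718619614348, 'eye': array([0.87937537, 0.30241412, 0.83527626]), 'attitude': array([-1.46282439e+02,  6.87838065e-02,  1.23134708e+02])}
{'fx': 464.75526673476975, 'fy': 464.75526673476975, 'cx': 324.0663217017731, 'cy': 239.5989522727304, 'eye': array([0.35646915, 0.02633822, 1.09891132]), 'attitude': array([-170.75502173,    1.72903573,  -90.55247598])}
```

View pics/scene0.png

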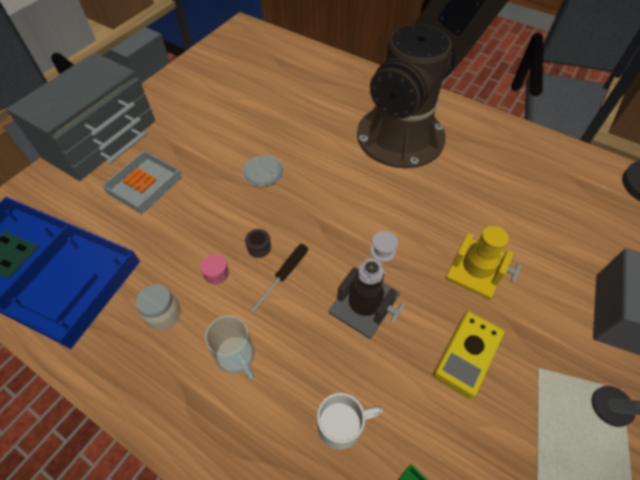

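View pics/top0.png

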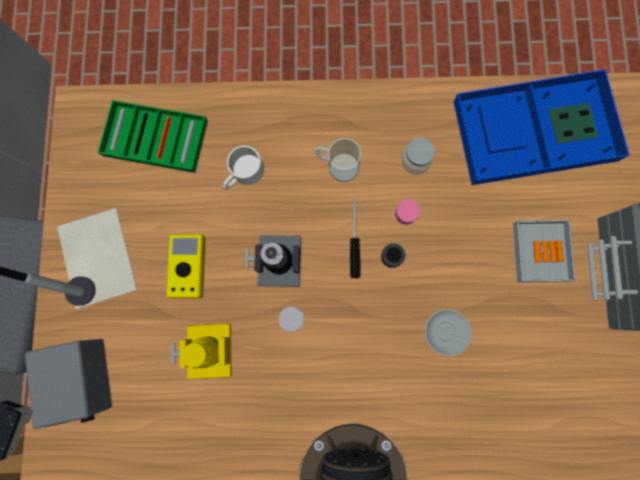

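```bash
python3 - <<'E'
import cv2,numpy as np
a=cv2.imread("pics/scene0.png");b=cv2.imread("pics/top0.png")
f=lambda im,x,y,w,h:cv2.resize(im[y:y+h,x:x+w],(400,300),interpolation=cv2.INTER_CUBIC)
o=np.vstack([np.hstack([f(a,230,210,80,60),f(a,320,225,107,80)]),np.hstack([f(b,360,226,80,60),f(b,230,220,107,80)])])
cv2.imwrite("pics/z0.png",o)
E
```

```text
(no output)
```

View pics/z0.png

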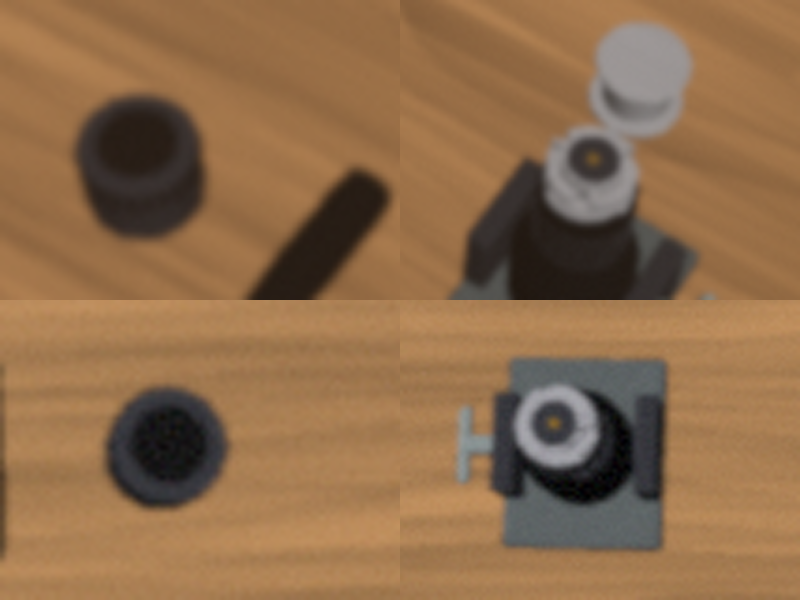

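```bash
cat > h.py <<'E'
from plant import *
import cv2,numpy as np
from scipy.spatial.transform import Rotation as Ro
rot=lambda o:Ro.from_euler('xyz',o,degrees=True).as_matrix()
def proj(s,P):
    p=(np.atleast_2d(P)-s["eye"])@rot(s["attitude"])
    return np.c_[s["fx"]*p[:,0]/p[:,2]+s["cx"],s["fy"]*p[:,1]/p[:,2]+s["cy"]]
def back(s,uv,z):
    d=rot(s["attitude"])@np.array([(uv[0]-s["cx"])/s["fx"],(uv[1]-s["cy"])/s["fy"],1])
    return s["eye"]+d*(z-s["eye"][2])/d[2]
def circ(x,y,z,r,n=72):
    t=np.linspace(0,2*np.pi,n,endpoint=False); return np.c_[x+r*np.cos(t),y+r*np.sin(t),0*t+z]
def state():
    o=get_obs(); R=rot(o["orientation"])
    print("t %.2f tcp %s op %.1f F %s M %s"%(o["clock"],np.round(o["tool_pos"]*1000,1),o["opening"]*1000,np.round(o["force"],1),np.round(o["moment"],2)))
    print("tool axes(cols)\n",np.round(R,3),"\nq",np.round(o["joint_pos"],1)); return o,R
def delta(target):  # mm in tool axes to target TCP
    o=get_obs(); return rot(o["orientation"]).T@(np.array(target)-o["tool_pos"])*1000
E
python3 - <<'E'
from h import *
state()
for n,c,l in (("scene",(258,240),(371,268)),("top",(393,254),(271,253))):
    s=snapshot(n); im=s["color"].astype(float)
    print(n,"cap",back(s,c,.0375)[:2],"lamp",back(s,l,.15)[:2])
    # wood mask for cap: saturation
    hsv=cv2.cvtColor(s["color"],cv2.COLOR_RGB2HSV)
    m=((hsv[...,2]<75)).astype(np.uint8); 
    k,lab,st,ce=cv2.connectedComponentsWithStats(m)
    i=lab[int(c[1]),int(c[0])]; print(" cap blob",st[i],ce[i])
    y0,x0=c[1]-25,c[0]-25
    # bright low-sat for the neck
    m2=((hsv[...,1]<50)&(hsv[...,2]>110)).astype(np.uint8); w=m2[l[1]-30:l[1]+30,l[0]-30:l[0]+30]
    k,lab,st,ce=cv2.connectedComponentsWithStats(w)
    for i in range(1,k):
        if st[i][4]>30: print(" neck",st[i]+[l[0]-30,l[1]-30,0,0,0],ce[i]+[l[0]-30,l[1]-30])
E
```

```text
t 0.10 tcp [198.  644.9 225.7] op 87.5 F [-0.1  0.2  0.1] M [-0.02  0.07  0.04]
tool axes(cols)
 [[-0.    -0.294 -0.956]
 [-0.001 -0.956  0.294]
 [-1.     0.002 -0.   ]] 
q [ 89.4  20.6   0.6  -0.  -70.1 -16.5]
scene cap [ 0.49530415 -0.09706773] lamp [0.48756713 0.1647072 ]
 cap blob [246 230  24  27 526] [257.79467681 243.05703422]
 neck [359 238  39  46 837] [378.31899642 258.15053763]
top cap [ 0.49385979 -0.10108568] lamp [0.48479608 0.16349351]
 cap blob [382 244  23  23 406] [392.55172414 255.30788177]
 neck [261 242  22  22 277] [271.57039711 252.86281588]
 neck [245 249  10  20  90] [248.26666667 258.31111111]
```

```bash
cat > m.py <<'E'
from h import *
from scipy.optimize import minimize
def hullmask(s,pts,up=8,sh=None):
    x0,y0,w,h=sh; p=(proj(s,pts)-[x0,y0]+.5)*up
    m=np.zeros((h*up,w*up),np.uint8); cv2.fillConvexPoly(m,cv2.convexHull(np.round(p*16).astype(np.int32)),1,shift=4)
    return cv2.resize(m.astype(np.float32),(w,h),interpolation=cv2.INTER_AREA)
E
python3 - <<'E'
from m import *
P={}
for n,c in (("scene",(258,242)),("top",(393,255))):
    s=snapshot(n);sh=(c[0]-25,c[1]-25,50,50)
    if n=="top": sh=(c[0]-22,c[1]-25,50,50)
    r=s["color"][sh[1]:sh[1]+50,sh[0]:sh[0]+50].astype(float)
    red=r[...,0]-r[...,2]  # wood is high
    soft=np.clip(1-red/np.median(red),0,1)
    if n=="scene": 
        soft[:, 40:]*=0
    def cost(v): 
        M=hullmask(s,np.r_[circ(v[0],v[1],0,.027),circ(v[0],v[1],.0375,.027)],sh=sh)
        if n=="scene": M=M.copy(); M[:,40:]=0
        return ((M-soft)**2).sum()
    q=minimize(cost,[.494,-.099],method="Nelder-Mead",options=dict(initial_simplex=[[.49,-.1],[.5,-.1],[.49,-.09]],xatol=1e-5,fatol=1e-3))
    print(n,q.x,q.fun)
# lamp overlay
tiles=[]
for n,l in (("scene",(371,272)),("top",(271,256))):
    s=snapshot(n);sc=10
    im=cv2.resize(s["color"][l[1]-28:l[1]+28,l[0]-20:l[0]+20][:,:,::-1],None,fx=sc,fy=sc,interpolation=cv2.INTER_CUBIC)
    x,y=.486,.164
    for z,r,col in((.15,.016,(0,255,0)),(.143,.022,(0,0,255)),(.125,.025,(255,0,0))):
        p=(proj(s,circ(x,y,z,r))-[l[0]-20,l[1]-28]+.5)*sc
        cv2.polylines(im,[np.round(p).astype(np.int32)],True,col,1)
    tiles.append(im)
cv2.imwrite("pics/ov1.png",np.hstack(tiles))
E
```

```text
scene [ 0.49263478 -0.10192405] 43.4821771534336
top [ 0.49336421 -0.10169628] 13.533726886894463
```

View pics/ov1.png

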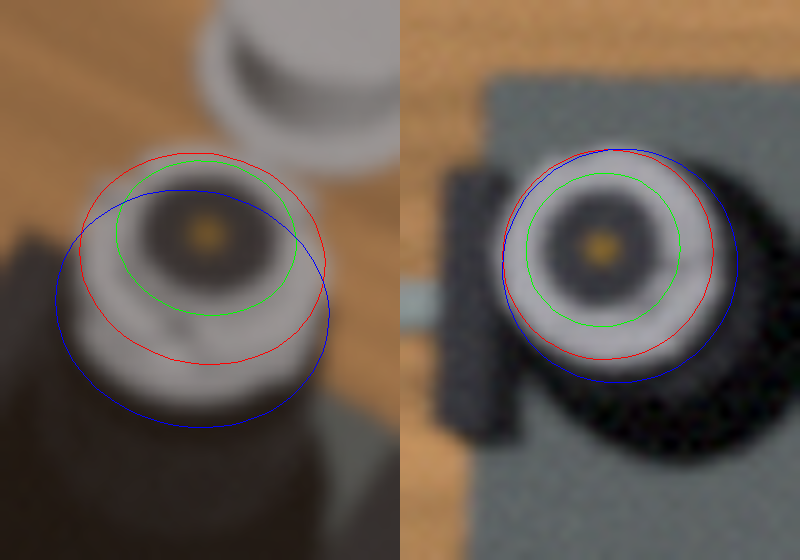

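```bash
cat > lamp.py <<'E'
from m import *
def fit(n,l,w=40,h=44):
    s=snapshot(n);sh=(l[0]-w//2,l[1]-h//2,w,h)
    r=s["color"][sh[1]:sh[1]+h,sh[0]:sh[0]+w].astype(float)
    def model(v):
        x,y,ds,bg=v[:4]
        return hullmask(s,np.r_[circ(x,y,.125,.022),circ(x,y,.144,.022),circ(x,y,.15,.016)],sh=sh)
    # bright (aluminium): high blue; dark disc filled
    soft=np.clip((r[...,2]-75)/(150-75),0,1)
    c=(proj(s,[[.486,.164,.15]])[0]-sh[:2])
    yy,xx=np.mgrid[:h,:w]; soft[np.hypot(xx-c[0],yy-c[1])<10]=1
    wt=np.ones((h,w))
    if n=="scene": wt[(yy<12)&(xx>w//2-2)]=0; 
    cost=lambda v:(wt*(model([v[0],v[1],0,0])-soft)**2).sum()
    q=minimize(cost,[.486,.164],method="Nelder-Mead",options=dict(initial_simplex=[[.48,.16],[.49,.16],[.486,.17]],xatol=1e-5,fatol=1e-3))
    print(n,q.x,q.fun); return s,q.x
if __name__=="__main__":
    tiles=[]
    for n,l in (("scene",(371,272)),("top",(271,256))):
        s,v=fit(n,l); sc=10
        im=cv2.resize(s["color"][l[1]-28:l[1]+28,l[0]-20:l[0]+20][:,:,::-1],None,fx=sc,fy=sc,interpolation=cv2.INTER_CUBIC)
        for z,r,col in((.15,.016,(0,255,0)),(.143,.022,(0,0,255)),(.125,.022,(255,0,0))):
            p=(proj(s,circ(v[0],v[1],z,r))-[l[0]-20,l[1]-28]+.5)*sc
            cv2.polylines(im,[np.round(p).astype(np.int32)],True,col,1)
        tiles.append(im)
    cv2.imwrite("pics/ov2.png",np.hstack(tiles))
    from h import *
    R=rot(get_obs()["orientation"]); print(delta([.493,-.1018,.15]),delta([.493,-.1018,.012]))
E
python3 lamp.py
```

```text
scene [0.48253271 0.16342079] 23.870625217013888
top [0.48712476 0.16507397] 63.78040902777778
[  76.60728388  627.6371264  -501.11442899] [ 214.60728341  627.62871205 -501.10687207]
```

View pics/ov2.png

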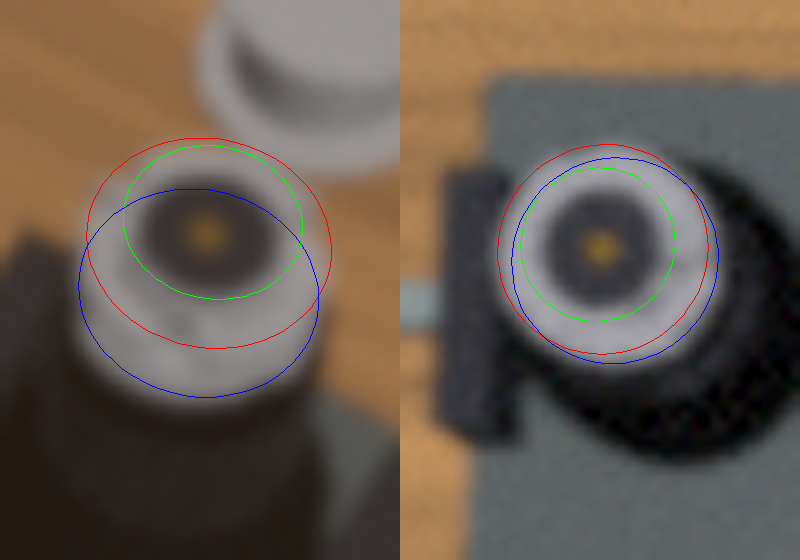

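>>> carry_out:
  series:
    - [[0,60,-48,8,0,0],[0,110,-88,16,0,0],[0,160,-128,24,0,0],[0,205,-163,32,0,0],[0,250,-200,40,0,0],[0,290,-232,48,0,0],[0,320,-255,54,0,0],[0,340,-270,60,0,0],[0,350,-279,60,0,0],[0,350,-279,60,0,0]]
  hand: -1

```text
clock: 1.75
tool_pos: [0.3624, 0.2286, 0.2267]
orientation: [-44.5, 90.0, 58.5]
force: [0.2, -0.4, -1.0]
opening: 0.0877
```

```bash
python3 -c "
from h import *
state();print(delta([.493,-.1018,.2]))"
```

```text
t 1.75 tcp [362.4 228.6 226.7] op 87.7 F [ 0.2 -0.4 -1. ] M [ 0.06 -0.01  0.02]
tool axes(cols)
 [[ 0.    -0.974 -0.225]
 [ 0.    -0.225  0.974]
 [-1.    -0.     0.   ]] 
q [ 58.8  -3.6 -28.4   0.  -65.2 -45.8]
[  26.62734014  -52.9144459  -351.34630236]
```

>>> carry_out:
  series:
    - [[0,-8,-50,8,0,0],[0,-16,-105,16,0,0],[0,-24,-160,24,0,0],[10,-32,-215,30,0,0],[20,-41,-270,30,0,0],[27,-48,-320,30,0,0],[60,-53,-351,30,0,0],[100,-53,-351,30,0,0],[127,-53,-351,30,0,0],[127,-53,-351,30,0,0]]

```text
clock: 3.0
tool_pos: [0.4913, -0.101, 0.0976]
orientation: [115.5, 89.7, -171.5]
force: [0.2, 0.2, 0.6]
opening: 0.088
```

```bash
python3 - <<'E'
from h import *
state();print(delta([.493,-.1018,.012]))
s=snapshot("top");cv2.imwrite("pics/t1.png",s["color"][:,:,::-1])
s=snapshot("scene");cv2.imwrite("pics/s1.png",s["color"][:,:,::-1])
E
```

```text
t 3.00 tcp [ 491.3 -101.    97.6] op 88.0 F [0.2 0.2 0.6] M [ 0.07 -0.05 -0.03]
tool axes(cols)
 [[-0.005 -0.956  0.292]
 [-0.001  0.292  0.956]
 [-1.     0.004 -0.002]] 
q [ 10.9  11.8 -30.6  -0.  -47.9 -27.8]
[85.55495362 -2.18239607 -0.10403032]
```

View pics/s1.png

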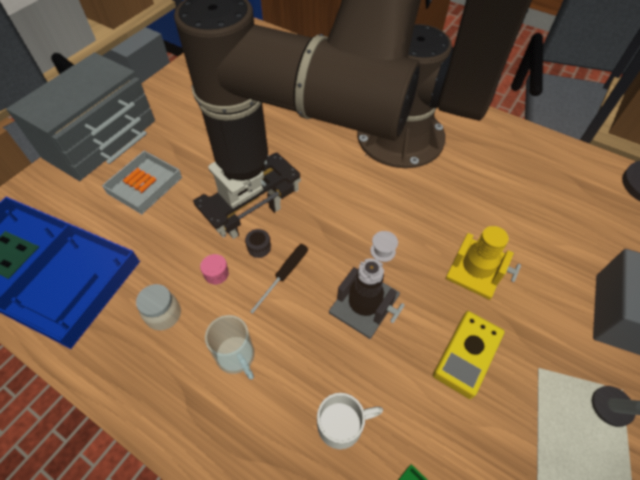

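View pics/t1.png

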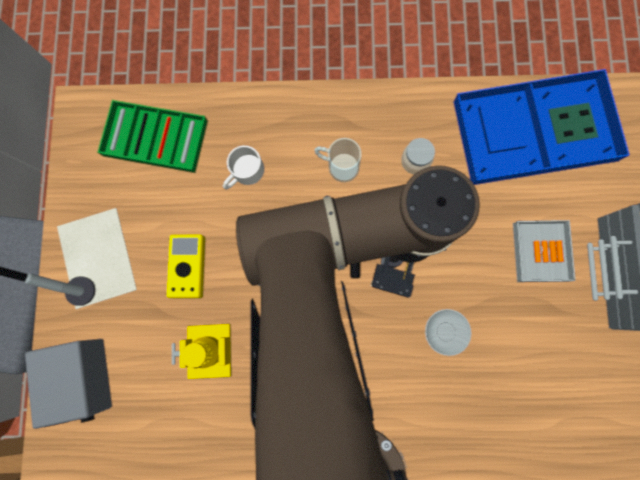

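>>> carry_out:
  series:
    - [[30,0,0,0,0,0],[60,0,0,0,0,0],[80,0,0,0,0,0],[87,0,0,0,0,0],[87,0,0,0,0,0],[87,0,0,0,0,0]]

```text
clock: 3.85
tool_pos: [0.4933, -0.1012, 0.0137]
orientation: [-66.9, 89.9, 6.1]
force: [0.1, 0.3, 0.2]
opening: 0.0875
```

```bash
python3 - <<'E'
from h import *
state();print(delta([.493,-.1018,.012]))
s=snapshot("scene");c=cv2.resize(s["color"][140:290,180:320,::-1],None,fx=4,fy=4,interpolation=cv2.INTER_CUBIC);cv2.imwrite("pics/s2.png",c)
E
```

```text
t 3.85 tcp [ 493.3 -101.2   13.7] op 87.5 F [0.1 0.3 0.2] M [ 0.05 -0.04 -0.02]
tool axes(cols)
 [[ 0.002 -0.956  0.293]
 [ 0.     0.293  0.956]
 [-1.    -0.002  0.001]] 
q [ 10.8  18.8 -35.5   0.  -35.6 -27.9]
[ 1.74203613  0.13995498 -0.69615897]
```

View pics/s2.png

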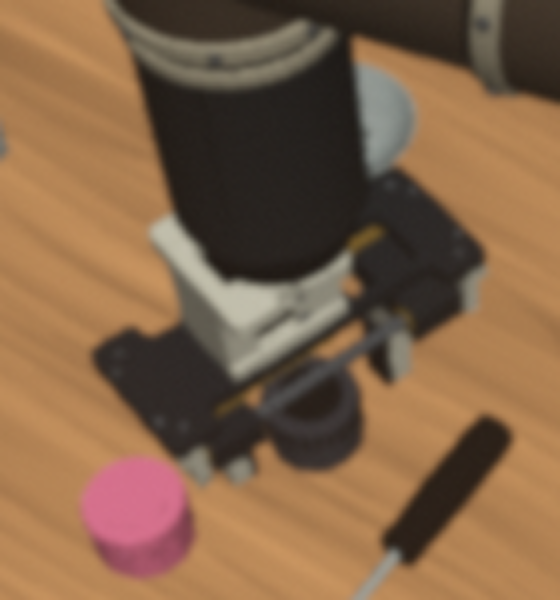

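>>> carry_out:
  series:
    - [[2,0,0,0,0,0],[2,0,0,0,0,0],[2,0,0,0,0,0],[2,0,0,0,0,0],[2,0,0,0,0,0],[2,0,0,0,0,0],[2,0,0,0,0,0],[2,0,0,0,0,0]]
  hand: 1

```text
clock: 4.9
tool_pos: [0.4925, -0.1014, 0.0106]
orientation: [-73.9, 90.0, -1.0]
force: [1.2, -0.2, 0.0]
opening: 0.0536
```

```bash
python3 - <<'E'
from h import *
state()
E
```

```text
t 4.90 tcp [ 492.5 -101.4   10.6] op 53.6 F [ 1.2 -0.2  0. ] M [-0.05 -0.42  0.05]
tool axes(cols)
 [[ 0.    -0.956  0.293]
 [-0.     0.293  0.956]
 [-1.    -0.     0.   ]] 
q [ 10.8  19.1 -35.6   0.  -35.2 -27.9]
```

>>> carry_out:
  series:
    - [[0,0,0,0,0,0],[0,0,0,0,0,0],[0,0,0,0,0,0],[0,0,0,-10,0,0],[0,0,0,-20,0,0],[0,0,0,-30,0,0],[0,0,0,-40,0,0],[0,0,0,-50,0,0],[0,0,0,-60,0,0],[0,0,0,-70,0,0]]
  hand: -1

```text
clock: 6.15
tool_pos: [0.4922, -0.1014, 0.0105]
orientation: [43.7, 90.0, -173.1]
force: [-0.5, 0.3, -0.5]
opening: 0.0879
```

>>> carry_out:
  series:
    - [[0,0,0,-10,0,0],[0,0,0,-20,0,0],[0,0,0,-20,0,0]]

```text
clock: 6.52
tool_pos: [0.4922, -0.1014, 0.0105]
orientation: [22.8, 90.0, -174.4]
force: [0.2, 0.1, -0.4]
opening: 0.0878
```

>>> carry_out:
  series:
    - [[0,0,0,0,0,0],[0,0,0,0,0,0],[0,0,0,0,0,0],[0,0,0,0,0,0],[0,0,0,0,0,0],[0,0,0,0,0,0],[0,0,0,0,0,0],[0,0,0,0,0,0]]
  hand: 1

```text
clock: 7.52
tool_pos: [0.4924, -0.1014, 0.0106]
orientation: [-150.0, 90.0, 12.9]
force: [-0.6, 0.2, -0.7]
opening: 0.0533
```

```bash
python3 - <<'E'
from h import *
state(); print(delta([.485,.164,.165]),delta([.485,.164,.15]))
E
```

```text
t 7.53 tcp [ 492.4 -101.4   10.6] op 53.3 F [-0.6  0.2 -0.7] M [ 0.13 -0.07  0.  ]
tool axes(cols)
 [[ 0.    -0.293 -0.956]
 [ 0.    -0.956  0.293]
 [-1.    -0.    -0.   ]] 
q [ 10.8  19.1 -35.6  -0.  -35.2  62.1]
[-154.42053503 -251.54992623   84.92134656] [-139.42053508 -251.54929171   84.92244568]
```

>>> carry_out:
  series:
    - [[-10,0,0,0,0,0],[-40,0,0,0,0,0],[-80,0,0,0,0,0],[-120,0,0,0,0,0],[-160,0,0,0,0,0],[-185,-30,10,0,0,0],[-185,-70,24,0,0,0],[-185,-110,37,0,0,0],[-185,-150,51,0,0,0],[-185,-190,65,0,0,0]]

```text
clock: 8.78
tool_pos: [0.4851, 0.1004, 0.1959]
orientation: [-3.7, 90.0, 159.2]
force: [0.1, -0.5, -3.3]
opening: 0.0534
```

>>> carry_out:
  series:
    - [[0,-30,10,0,0,0],[0,-50,16,0,0,0],[0,-61,20,0,0,0],[0,-61,20,0,0,0],[0,-61,20,0,0,0],[0,-61,20,0,0,0]]

```text
clock: 9.52
tool_pos: [0.4847, 0.1627, 0.1956]
orientation: [59.5, 90.0, -137.6]
force: [0.0, -0.1, -4.0]
opening: 0.0535
```

```bash
python3 - <<'E'
from h import *
state(); print(delta([.485,.164,.165]))
s=snapshot("scene");cv2.imwrite("pics/s3.png",s["color"][:,:,::-1])
s=snapshot("top");cv2.imwrite("pics/t3.png",s["color"][:,:,::-1])
E
```

```text
t 9.53 tcp [484.7 162.7 195.6] op 53.5 F [ 0.  -0.1 -4. ] M [-0.    0.02 -0.01]
tool axes(cols)
 [[-0.    -0.294 -0.956]
 [-0.    -0.956  0.294]
 [-1.     0.     0.   ]] 
q [ 40.6   6.4 -22.3   0.  -61.3  32.3]
[30.58314091 -1.29241328  0.09104493]
```

View pics/s3.png

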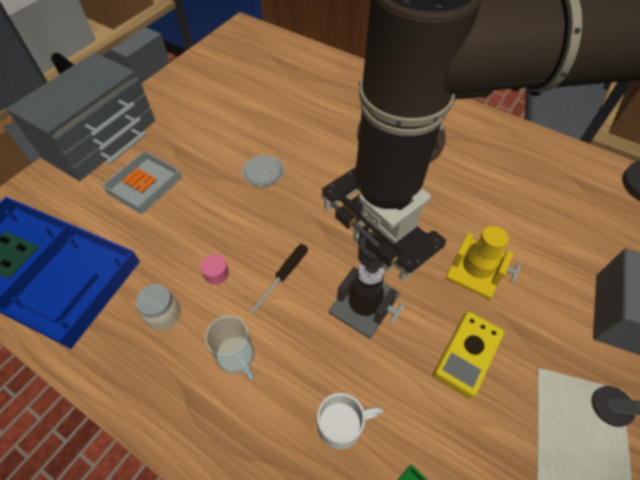

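View pics/t3.png

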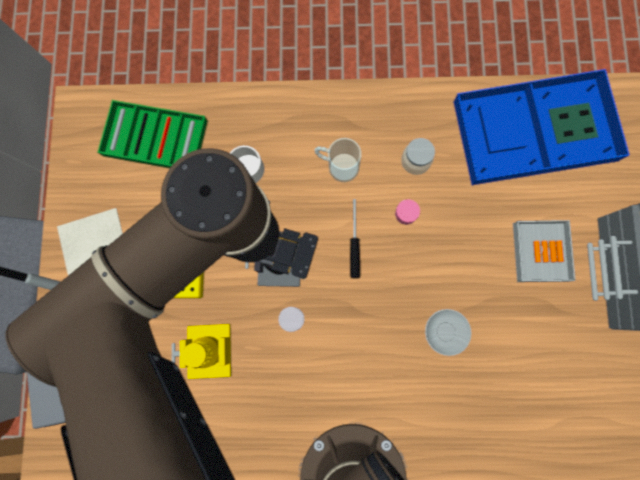

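```bash
cat > z.py <<'E'
from h import *
import sys
o=get_obs(); s=snapshot("scene"); l=(370,265); sc=10
im=cv2.resize(s["color"][l[1]-30:l[1]+30,l[0]-38:l[0]+38][:,:,::-1],None,fx=sc,fy=sc,interpolation=cv2.INTER_CUBIC)
x,y,z=o["tool_pos"]; z-=.0106
raw=im.copy()
def dr(x,y,z,r,col):
    p=(proj(s,circ(x,y,z,r))-[l[0]-38,l[1]-30]+.5)*sc
    cv2.polylines(im,[np.round(p).astype(np.int32)],True,col,1)
dr(x,y,z,.027,(0,255,255)); dr(x,y,z+.0375,.027,(0,255,255))
lx,ly=float(sys.argv[2]),float(sys.argv[3])
dr(lx,ly,.125,.025,(255,0,0)); dr(lx,ly,.15,.016,(0,255,0)); dr(lx,ly,.144,.022,(0,0,255))
cv2.imwrite(f"pics/{sys.argv[1]}.png",im)
cv2.imwrite(f"pics/{sys.argv[1]}r.png",raw)
E
python3 z.py z3 .485 .164
```

```text
(no output)
```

View pics/z3.png

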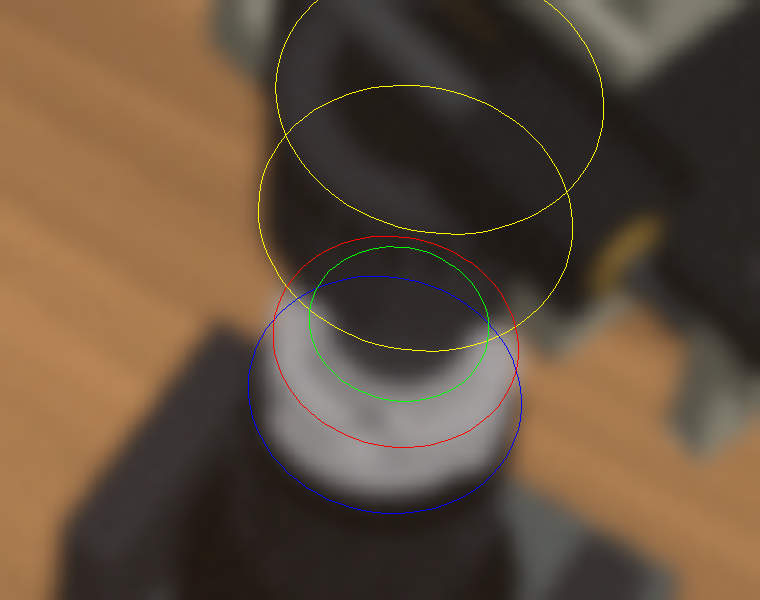

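View pics/z3r.png

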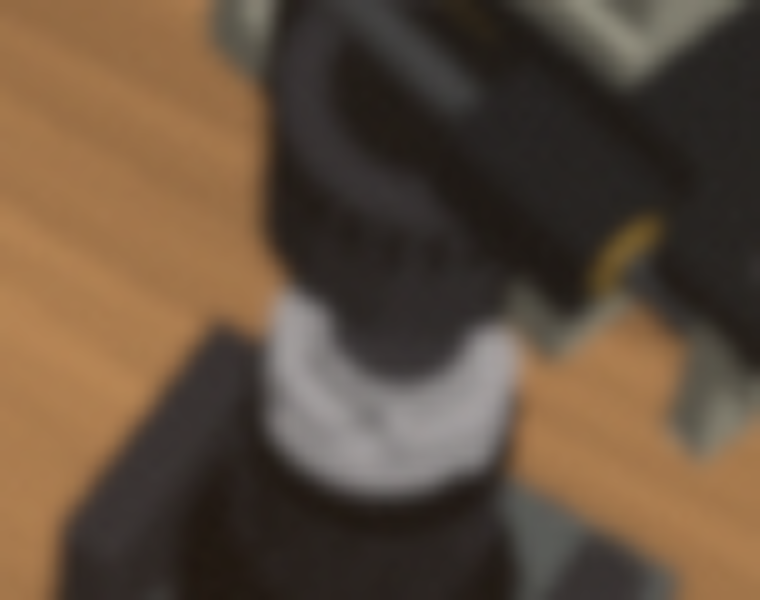

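```bash
python3 - <<'E'
from m import *
from scipy.optimize import least_squares
S={n:snapshot(n) for n in("scene","top")}
I={n:cv2.imread(f"pics/{n}0.png")[:,:,::-1].astype(float) for n in S}
uv={}
for n,c in(("scene",(371,267)),("top",(271,253))):
    w=I[n][c[1]-5:c[1]+6,c[0]-5:c[0]+6]; g=np.clip(w[...,0]-w[...,2]-12,0,None); yy,xx=np.mgrid[-5:6,-5:6]
    g[np.hypot(xx,yy)>4.5]=0
    uv[n]=np.array([c[0]+(g*xx).sum()/g.sum(),c[1]+(g*yy).sum()/g.sum()]); print(n,uv[n],g.max())
q=least_squares(lambda p:np.r_[[ (proj(S[n],p)[0]-uv[n]) for n in S]].ravel(),[.485,.164,.15])
print("dot",q.x,q.fun)
for z in(.13,.14,.145,.148,.15): print(z,[back(S[n],uv[n],z)[:2].round(4) for n in S])
# silver fit w/ free radius, free threshold, per camera
for n,l in (("scene",(371,274)),("top",(272,254))):
    w,h=44,50; sh=(l[0]-22,l[1]-25,w,h); s=S[n]
    r=I[n][sh[1]:sh[1]+h,sh[0]:sh[0]+w]
    soft=np.clip((r[...,2]-60)/(160-60),0,1)
    wood=(r[...,0]-r[...,2])>35
    soft[wood]=0
    c=proj(s,[[.485,.164,.15]])[0]-sh[:2]; yy,xx=np.mgrid[:h,:w]; soft[np.hypot(xx-c[0],yy-c[1])<9.5]=1
    wt=np.ones((h,w))
    if n=="scene": wt[(yy<16)&(xx>18)]=0; wt[:, 38:]=0; wt[yy>40]=0
    else: wt[:, :7]=0; wt[:8]=0;wt[yy>39]=0; wt[:,36:]=0
    for rr in (.022,.0225,.023):
        def cost(v): 
            M=hullmask(s,np.r_[circ(v[0],v[1],.125,rr),circ(v[0],v[1],.144,rr),circ(v[0],v[1],.15,.016)],sh=sh)
            M=cv2.GaussianBlur(M,(0,0),.9)
            return (wt*(M-soft)**2).sum()
        q=minimize(cost,[.485,.164],method="Nelder-Mead",options=dict(initial_simplex=[[.48,.16],[.49,.16],[.486,.17]],xatol=1e-5,fatol=1e-3))
        print(n,rr,q.x,q.fun)
E
```

```text
scene [371.2368932  266.91067961] 49.0
top [270.7044335  252.38669951] 65.0
dot [0.48591714 0.16407782 0.15090198] [-0.04196473 -0.00266608 -0.04387878  0.02128374]
0.13 [array([0.4739, 0.1599]), array([0.4888, 0.167 ])]
0.14 [array([0.4796, 0.1619]), array([0.4874, 0.1656])]
0.145 [array([0.4825, 0.163 ]), array([0.4868, 0.1648])]
0.148 [array([0.4842, 0.1636]), array([0.4864, 0.1644])]
0.15 [array([0.4854, 0.164 ]), array([0.4861, 0.1641])]
scene 0.022 [0.48263742 0.16348883] 24.519429428244877
scene 0.0225 [0.482284   0.16339862] 31.44146448066899
scene 0.023 [0.48150166 0.16322897] 40.003013505278346
top 0.022 [0.48753164 0.16509299] 27.597088940519185
top 0.0225 [0.4875452  0.16505752] 26.88998620024011
top 0.023 [0.48787928 0.16522994] 28.102824424378902
```

>>> carry_out:
  series:
    - [[10,-1.4,-0.2,0,0,0],[24,-1.4,-0.2,0,0,0],[33,-1.4,-0.2,0,0,0],[35,-1.4,-0.2,0,0,0],[36,-1.4,-0.2,0,0,0],[37,-1.4,-0.2,0,0,0],[38,-1.4,-0.2,0,0,0],[38,-1.4,-0.2,0,0,0]]

```text
clock: 10.78
tool_pos: [0.4853, 0.1648, 0.1577]
orientation: [-124.9, 90.0, 38.0]
force: [-0.2, 0.3, -4.3]
opening: 0.0534
```

```bash
python3 - <<'E'
from h import *
state()
E
```

```text
t 10.78 tcp [485.3 164.8 157.7] op 53.4 F [-0.2  0.3 -4.3] M [-0.03 -0.02 -0.06]
tool axes(cols)
 [[ 0.    -0.293 -0.956]
 [ 0.    -0.956  0.293]
 [-1.    -0.    -0.   ]] 
q [ 40.7   8.6 -25.2   0.  -56.2  32.2]
```

>>> carry_out:
  series:
    - [[1,0,0,0,0,0],[2,0,0,0,0,0],[2,0,0,0,0,0]]

```text
clock: 11.15
tool_pos: [0.4853, 0.1647, 0.1555]
orientation: [53.4, 90.0, -143.6]
force: [0.0, -0.4, -3.6]
opening: 0.0532
```

```bash
python3 - <<'E'
from h import *
state()
E
```

```text
t 11.15 tcp [485.3 164.7 155.5] op 53.2 F [ 0.  -0.4 -3.6] M [ 0.01  0.02 -0.  ]
tool axes(cols)
 [[-0.    -0.293 -0.956]
 [-0.    -0.956  0.293]
 [-1.     0.     0.   ]] 
q [ 40.7   8.7 -25.4  -0.  -55.9  32.2]
```

>>> carry_out:
  series:
    - [[1,0,0,0,0,0],[2,0,0,0,0,0],[3,0,0,0,0,0],[3.5,0,0,0,0,0],[3.5,0,0,0,0,0]]

```text
clock: 11.78
tool_pos: [0.4854, 0.1647, 0.1524]
orientation: [-160.3, 90.0, 2.6]
force: [-2.0, 0.2, 1.1]
opening: 0.0534
```

```bash
python3 - <<'E'
from h import *
state()
E
```

```text
t 11.78 tcp [485.4 164.7 152.4] op 53.4 F [-2.   0.2  1.1] M [-0.22  0.57  0.01]
tool axes(cols)
 [[ 0.    -0.293 -0.956]
 [ 0.    -0.956  0.293]
 [-1.    -0.    -0.   ]] 
q [ 40.7   8.9 -25.6   0.  -55.5  32.2]
```

>>> carry_out:
  series:
    - [[0.8,0,0,0,0,0],[1.2,0,0,0,0,0],[1.2,0,0,-4,0,0],[1.2,0,0,-8,0,0]]

```text
clock: 12.28
tool_pos: [0.486, 0.1652, 0.1515]
orientation: [-139.4, 89.9, 31.7]
force: [0.7, 0.3, -2.7]
opening: 0.0536
```

```bash
python3 - <<'E'
from h import *
state()
E
```

```text
t 12.28 tcp [486.  165.2 151.5] op 53.6 F [ 0.7  0.3 -2.7] M [-0.1  -0.17  0.1 ]
tool axes(cols)
 [[ 0.002 -0.155 -0.988]
 [ 0.001 -0.988  0.155]
 [-1.    -0.001 -0.002]] 
q [ 40.7   9.  -25.7   0.  -55.2  40.3]
```

>>> carry_out:
  series:
    - [[0.7,0,0,0,0,0],[1.4,0,0,0,0,0],[2,0,0,0,0,0],[2,0,0,0,0,0]]

```text
clock: 12.78
tool_pos: [0.4856, 0.1649, 0.1488]
orientation: [-147.6, 90.0, 23.4]
force: [2.4, -1.3, -1.2]
opening: 0.0534
```

```bash
python3 - <<'E'
from h import *
state()
E
```

```text
t 12.78 tcp [485.6 164.9 148.8] op 53.4 F [ 2.4 -1.3 -1.2] M [-0.31 -1.07  0.1 ]
tool axes(cols)
 [[ 0.001 -0.158 -0.987]
 [ 0.    -0.987  0.158]
 [-1.    -0.    -0.001]] 
q [ 40.7   9.1 -25.9   0.  -55.   40.2]
```

>>> carry_out:
  series:
    - [[0.7,0,0,0,0,0],[1.4,0,0,0,0,0],[2,0,0,0,0,0],[2,0,0,0,0,0]]

```text
clock: 13.28
tool_pos: [0.4851, 0.1647, 0.1466]
orientation: [23.2, 90.0, -165.9]
force: [1.2, 0.2, -3.9]
opening: 0.0533
```

```bash
python3 - <<'E'
from h import *
state()
E
python3 z.py z4 .4855 .1648
```

```text
t 13.28 tcp [485.1 164.7 146.6] op 53.3 F [ 1.2  0.2 -3.9] M [ 0.16 -0.48  0.02]
tool axes(cols)
 [[-0.001 -0.158 -0.987]
 [-0.    -0.987  0.158]
 [-1.     0.     0.001]] 
q [ 40.7   9.3 -26.   -0.  -54.7  40.2]
```

View pics/z4.png

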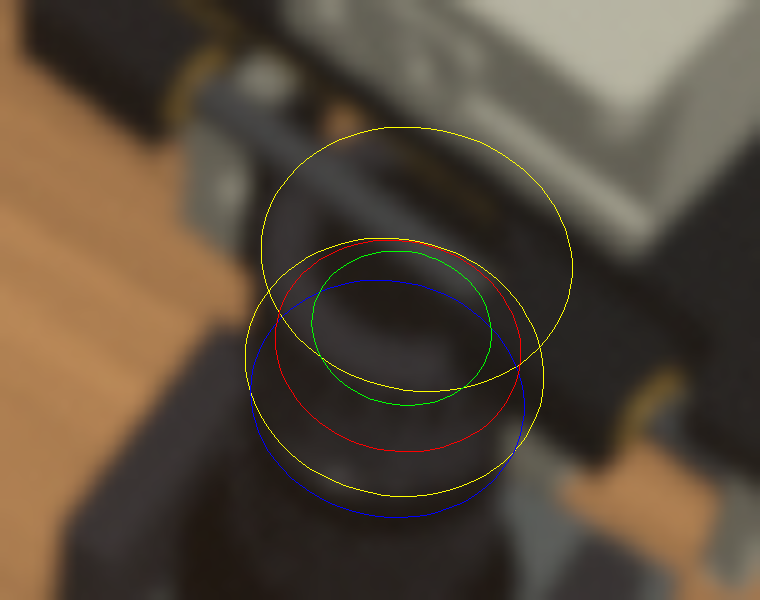

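>>> carry_out:
  series:
    - [[0.5,0,0,0,0,0],[1,0,0,0,0,0],[1.2,0,0,0,0,0],[1.2,0,0,0,0,0]]

```text
clock: 13.82
tool_pos: [0.4852, 0.1647, 0.1458]
orientation: [73.6, 90.0, -115.4]
force: [0.3, 0.9, -0.5]
opening: 0.0531
```

```bash
python3 - <<'E'
from h import *
state()
E
```

```text
t 13.82 tcp [485.2 164.7 145.8] op 53.1 F [ 0.3  0.9 -0.5] M [-0.1   0.16 -0.02]
tool axes(cols)
 [[-0.    -0.158 -0.988]
 [-0.    -0.988  0.158]
 [-1.     0.     0.   ]] 
q [ 40.7   9.3 -26.1   0.  -54.6  40.2]
```

>>> carry_out:
  series:
    - [[0.2,0,0,5,0,0],[0.5,0,0,10,0,0],[0.8,0,0,15,0,0],[1.1,0,0,20,0,0],[1.1,0,0,20,0,0]]

```text
clock: 14.45
tool_pos: [0.4854, 0.1648, 0.1447]
orientation: [-111.7, 90.0, 39.3]
force: [-0.6, 0.3, -0.8]
opening: 0.0532
```

```bash
python3 - <<'E'
from h import *
state()
E
```

```text
t 14.45 tcp [485.4 164.8 144.7] op 53.2 F [-0.6  0.3 -0.8] M [ 0.08  0.02 -0.04]
tool axes(cols)
 [[ 0.    -0.485 -0.874]
 [ 0.    -0.874  0.485]
 [-1.    -0.    -0.   ]] 
q [ 40.7   9.4 -26.2   0.  -54.4  20.2]
```

>>> carry_out:
  series:
    - [[0.4,0,0,7,0,0],[0.8,0,0,14,0,0],[1.2,0,0,21,0,0],[1.6,0,0,28,0,0],[2.0,0,0,35,0,0],[2.5,0,0,43,0,0],[2.9,0,0,50,0,0],[2.9,0,0,50,0,0]]

```text
clock: 15.45
tool_pos: [0.4855, 0.1647, 0.1417]
orientation: [-102.6, 90.0, -1.6]
force: [0.3, -0.7, -1.3]
opening: 0.0531
```

```bash
python3 - <<'E'
from h import *
state()
E
```

```text
t 15.45 tcp [485.5 164.7 141.7] op 53.1 F [ 0.3 -0.7 -1.3] M [-0.09 -0.24  0.02]
tool axes(cols)
 [[ 0.    -0.981 -0.192]
 [-0.    -0.192  0.981]
 [-1.    -0.    -0.   ]] 
q [ 40.7   9.6 -26.4   0.  -54.  -29.6]
```

>>> carry_out:
  series:
    - [[0.4,0,0,7,0,0],[0.8,0,0,14,0,0],[1.2,0,0,21,0,0],[1.6,0,0,28,0,0],[2.0,0,0,35,0,0],[2.6,0,0,45,0,0],[2.6,0,0,45,0,0]]

```text
clock: 16.32
tool_pos: [0.4855, 0.1649, 0.1391]
orientation: [-28.5, 90.0, 27.7]
force: [0.3, 0.4, -2.5]
opening: 0.0535
```

```bash
python3 - <<'E'
from h import *
state()
E
```

```text
t 16.32 tcp [485.5 164.9 139.1] op 53.5 F [ 0.3  0.4 -2.5] M [ 0.22 -0.31 -0.08]
tool axes(cols)
 [[ 0.    -0.831  0.556]
 [ 0.     0.556  0.831]
 [-1.    -0.     0.   ]] 
q [ 40.7   9.7 -26.6   0.  -53.7 -74.5]
```

>>> carry_out:
  series:
    - [[0.3,0,0,5,0,0],[0.6,0,0,10,0,0],[0.9,0,0,15,0,0],[0.9,0,0,15,0,0]]

```text
clock: 16.82
tool_pos: [0.4856, 0.1649, 0.1383]
orientation: [-16.4, 90.0, 24.9]
force: [1.3, 0.9, -1.7]
opening: 0.0536
```

```bash
python3 - <<'E'
from h import *
state()
E
```

```text
t 16.82 tcp [485.6 164.9 138.3] op 53.6 F [ 1.3  0.9 -1.7] M [ 0.29 -0.41 -0.02]
tool axes(cols)
 [[ 0.    -0.66   0.752]
 [ 0.     0.752  0.66 ]
 [-1.    -0.     0.   ]] 
q [ 40.7   9.8 -26.6   0.  -53.5 -89.5]
```

>>> carry_out:
  series:
    - [[0.2,0,0,4,0,0],[0.4,0,0,8,0,0],[0.5,0,0,12,0,0],[0.5,0,0,12,0,0]]

```text
clock: 17.32
tool_pos: [0.4856, 0.1648, 0.1381]
orientation: [-11.3, 90.0, 18.0]
force: [0.4, -0.2, 2.1]
opening: 0.0535
```

```bash
python3 - <<'E'
from h import *
state()
E
```

```text
t 17.32 tcp [485.6 164.8 138.1] op 53.5 F [ 0.4 -0.2  2.1] M [ 0.06 -0.14  0.02]
tool axes(cols)
 [[ 0.001 -0.488  0.873]
 [ 0.     0.873  0.488]
 [-1.    -0.     0.001]] 
q [  40.7    9.8  -26.7    0.   -53.5 -101.5]
```

>>> carry_out:
  series:
    - [[0,0,0,4,0,0],[0,0,0,8,0,0],[0,0,0,12,0,0],[0,0,0,12,0,0]]

```text
clock: 17.82
tool_pos: [0.4856, 0.1649, 0.138]
orientation: [3.5, 90.0, 20.7]
force: [0.3, 0.6, 3.3]
opening: 0.0537
```

```bash
python3 - <<'E'
from h import *
state()
E
```

```text
t 17.82 tcp [485.6 164.9 138. ] op 53.7 F [0.3 0.6 3.3] M [ 0.05 -0.12 -0.05]
tool axes(cols)
 [[ 0.001 -0.296  0.955]
 [ 0.     0.955  0.296]
 [-1.     0.     0.001]] 
q [  40.7    9.8  -26.7    0.   -53.5 -113.5]
```

>>> carry_out:
  series:
    - [[0,0,0,4,0,0],[0,0,0,8,0,0],[0,0,0,12,0,0],[0,0,0,12,0,0]]

```text
clock: 18.32
tool_pos: [0.4859, 0.165, 0.138]
orientation: [13.4, 89.9, 18.6]
force: [1.2, 0.2, 3.0]
opening: 0.0532
```

```bash
python3 - <<'E'
from h import *
state()
E
```

```text
t 18.32 tcp [485.9 165.  138. ] op 53.2 F [1.2 0.2 3. ] M [ 0.06 -0.89 -0.09]
tool axes(cols)
 [[ 0.001 -0.09   0.996]
 [ 0.     0.996  0.09 ]
 [-1.     0.     0.001]] 
q [  40.7    9.8  -26.7    0.   -53.5 -125.6]
```

>>> carry_out:
  series:
    - [[0,0,0,4,0,0],[0,0,0,8,0,0],[0,0,0,8,0,0]]

```text
clock: 18.7
tool_pos: [0.4857, 0.165, 0.138]
orientation: [15.2, 89.9, 12.4]
force: [0.9, 0.1, 3.6]
opening: 0.0532
```

```bash
python3 - <<'E'
from h import *
state()
E
```

```text
t 18.70 tcp [485.7 165.  138. ] op 53.2 F [0.9 0.1 3.6] M [ 0.21 -0.46  0.69]
tool axes(cols)
 [[ 0.001  0.049  0.999]
 [ 0.     0.999 -0.049]
 [-1.     0.     0.001]] 
q [  40.7    9.8  -26.7    0.   -53.5 -133.5]
```

>>> carry_out:
  series:
    - [[0,0,0,4,0,0],[0,0,0,8,0,0],[0,0,0,8,0,0]]

```text
clock: 19.08
tool_pos: [0.4857, 0.165, 0.1381]
orientation: [28.6, 89.9, 17.8]
force: [0.4, 0.4, 5.1]
opening: 0.0531
```

```bash
python3 - <<'E'
from h import *
state()
E
```

```text
t 19.07 tcp [485.7 165.  138.1] op 53.1 F [0.4 0.4 5.1] M [ 0.22 -0.2   0.82]
tool axes(cols)
 [[ 0.001  0.187  0.982]
 [ 0.     0.982 -0.187]
 [-1.     0.     0.001]] 
q [  40.7    9.8  -26.7    0.   -53.5 -141.6]
```

>>> carry_out:
  series:
    - [[0,0,0,5,0,0],[0,0,0,10,0,0],[0,0,0,10,0,0]]

```text
clock: 19.45
tool_pos: [0.4858, 0.1651, 0.1382]
orientation: [38.5, 89.9, 17.7]
force: [1.3, 0.1, 5.6]
opening: 0.0531
```

```bash
python3 - <<'E'
from h import *
state()
E
```

```text
t 19.45 tcp [485.8 165.1 138.2] op 53.1 F [1.3 0.1 5.6] M [ 0.13 -0.33  0.79]
tool axes(cols)
 [[ 0.001  0.355  0.935]
 [ 0.     0.935 -0.355]
 [-1.     0.001  0.001]] 
q [  40.7    9.8  -26.7    0.   -53.5 -151.6]
```

>>> carry_out:
  series:
    - [[0,0,0,0,0,0],[0,0,0,0,0,0],[0,0,0,0,0,0],[0,0,0,0,0,0],[-20,0,0,0,0,0],[-50,0,0,0,0,0],[-90,0,0,0,0,0],[-120,0,0,0,0,0],[-120,0,0,0,0,0]]
  hand: -1

```text
clock: 20.58
tool_pos: [0.4864, 0.1654, 0.2602]
orientation: [55.2, 89.7, 34.2]
force: [0.1, -0.7, -1.0]
opening: 0.0876
```

```bash
python3 - <<'E'
from h import *
state()
E
sed -i 's/^x,y,z=.*/x,y,z=.4857,.165,.1275/' z.py; python3 z.py z5 .4857 .165
```

```text
t 20.57 tcp [486.4 165.4 260.2] op 87.6 F [ 0.1 -0.7 -1. ] M [ 0.05 -0.17 -0.01]
tool axes(cols)
 [[ 0.004  0.359  0.933]
 [ 0.003  0.933 -0.359]
 [-1.     0.004  0.003]] 
q [  40.7    3.8  -16.5    0.   -69.4 -151.8]
```

View pics/z5.png

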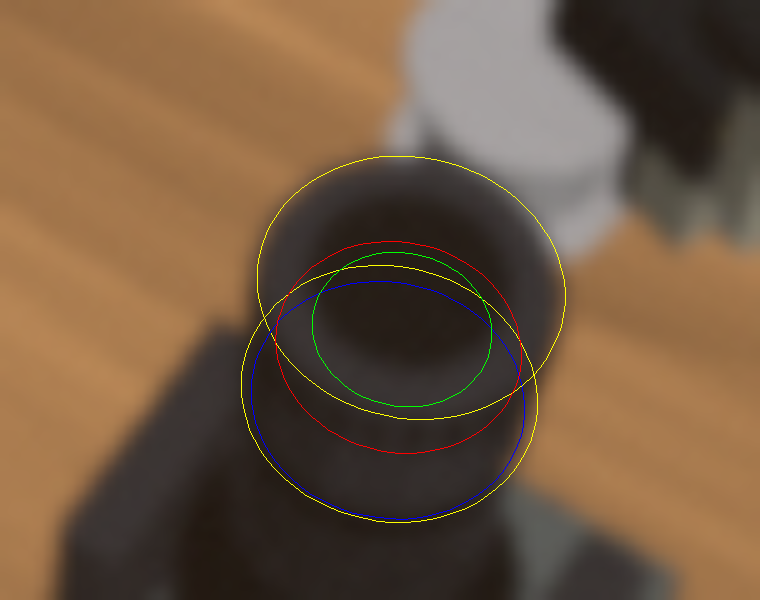

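```bash
python3 - <<'E'
from h import *
s=snapshot("scene");cv2.imwrite("pics/fin.png",s["color"][:,:,::-1])
print(close_job())
E
```

```text
the job is handed in; nothing more can be done
None
```

View pics/fin.png

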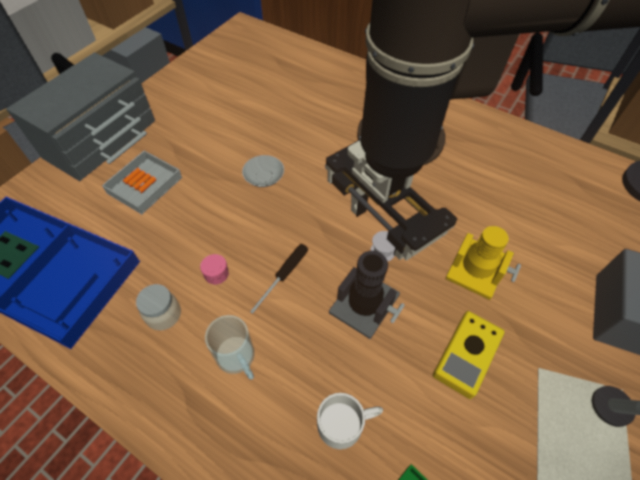

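The end cap is screwed home on the lamp and released, and the job was handed in at about 20.7 s of the 72 s allowed.

I squeezed the cap twice, 90° apart, to centre it in the jaws, then set it on the neck. About 8° of backward turning let it drop into the thread. I then turned the gripper forward about 192°; the last 18° or so was the fingers slipping on the cap once it had stopped.

**Seated:** the tool came to rest at z = 138.0–138.2 mm, against 138.1 mm calculated for home. The turning torque levelled off at about 0.8 N m, which is as much as the grip could apply. The forces I read were well under the limits.

**Pictures:** the cap's outline matches the calculated home position to within about half a pixel. It looks level, with no bare thread showing. The gripper is clear above the lamp, and the jar, mug and pink cap look unmoved.

**Disagreements:** the two cameras disagreed by about 5 mm on the lamp's position when I fitted the neck's outline. I used a point triangulated from both cameras, and the cap went on without any searching. My last top-camera picture was taken with the cap still held above the lamp, so the final state was checked from the scene camera only.

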